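# Stopper the wide-necked dye bottle beside the cell analyser

## Task

Close the wide-necked brown bottle: take the big stopper by its knob out of its holder, lower it into the neck of the wide bottle, and let go once its collar rests on the rim, with bottle and stopper standing upright. Do not drop the stopper in from above the neck or push the bottle away from its place. The narrow-necked bottle and the small stopper belong to another job: leave them as they are.

Things in the scene. Friction and masses are not known exactly. Their poses are not given: they have to be found in the camera images.
- big_stopper_center (a point): Middle, half-way up the axis (z up), of the big black rubber stopper, 90 mm tall, 90 g. From below: plug 36 mm long, tapered 24 to 44 mm diameter; collar 62 mm diameter, 8 mm thick; round knob 30 mm diameter, 46 mm tall. Collar's underside 9 mm below this point, knob's middle 22 mm above. Starts with plug in the 48 mm hole of a grey fixed block 84 x 84 x 50 mm high, collar on its top.
- wide_bottle_mouth (a point): Centre of the mouth, at rim height, of the open wide-necked brown bottle with a white lip, z up. Bottle loose, 0.6 kg, 130 mm tall, body 96 mm diameter, neck 36 mm long, 56 mm outside, 48 mm inside diameter. With the big stopper home its middle is 9 mm above this point.
- small_stopper_center (a point): Middle, half-way up the axis (z up), of the small black stopper, 84 mm tall, of the same form: collar 36 mm diameter, knob 22 mm. It hangs in a like grey block, 84 x 84 x 50 mm high. To be left alone.
- narrow_bottle_mouth (a point): Centre of the mouth, at rim height, of the open narrow-necked brown bottle with a white lip, z up. Loose, 120 mm tall, body 80 mm diameter, neck 34 mm outside, 26 mm inside diameter. To be left alone.
There are look-alikes about, which are no part of the job. Leave any orange or turquoise look-alike of the part that bears big_stopper_center alone.

How it is judged:
By the outcome, as a careful person would: the job done as asked, in the order asked, and still so for the second after the job is handed in, with the robot touching nothing.
It also fails if it takes over 42 s, if anything falls off the work surface, if the arm or the gripper's body presses on something with over 40 N, if the wrist force passes 120 N, or if a joint passes its speed limit or range.

## Robot

A 6-joint arm with a two-finger parallel gripper is mounted at the origin on the work surface. World frame = base frame: x ahead of the robot, y to its left, z up, the work surface at z = 0. Lengths are in m, angles in rad, forces in N, time in s.
With the tool pointing down it reaches from about 0.325 to 0.85 m from the base axis. Payload 15.5 kg.
Tool frame: the origin (TCP) lies on the centre line of the jaws, within the pads' length; the fingertips stand 8 mm ahead of it and the grasp point (between the pads) lies 11 mm behind it; z points along the fingers, y is the line along which they close (so a half turn about z gives the same grasp; the last joint's range is limited). The gripper opens to 91 mm and grips with 3 to 60 N. Pads are 32 mm wide; open, the fingers measure 118 mm over their backs; the gripper's body (76 mm by 178 mm) begins 60 mm behind the grasp point.
Start: joints at [1.23, 0.494, 1.345, -0, 1.302, -0.096], TCP at [0.152, 0.606, 0.222] pointing down, gripper open.
Joint ranges: [-2.91, 2.91], [-0.82, 2.16], [0.22, 2.67], [-1.22, 4.37], [0.12, 2.79], [-3.08, 3.08]. Speed limits (rad/s): [1.89, 1.89, 2.57, 3.01, 3.01, 3.01].

## Interface

Orientations are given as a rotation vector (axis times angle).
In Python, from plant import env, viewer, find_in, cut_out gives the robot as it stands.
- The arm moves only by the tool servo_tool, never from a script. Its argument "rows" is a list of rows, each a list of 3 entries, a list of its own where there are three numbers: the shift along the tool's x, y, z in mm, then the turn, a rotation vector about the tool's x, y, z in degrees, then the finger opening in mm, from 0 to 91.2. A call has 1 to 12 rows; each row shifts and turns the commanded pose from where the row before left it, along the tool's axes as they then stand; what a row does not reach is not made up. A row lasts 1/12 s, in which the tool goes at most 41.7 mm and 7.16 degrees, less where a joint would pass 70% of its speed; a pose out of reach is approached as far as the arm can. A call is refused whole if a number of a shift passes 41.7 or a number of a turn 7.16, either way. A call with a gripper value outside its range is refused whole. The fingers move at their own pace and stop on an object; "force" is the grip in N (left out, the last holds). Time passes only in rows, so rows that do not move let the fingers close. It gives the time, the measured TCP pose, the force, the opening and the grip force at its end, in the units of the state.
- env.state(): the state, without advancing time (a new reading comes with each control period).
- viewer.snapshot(name): name is "scene" or "top"; returns a dict with "img" (420x560x3 uint8, red, green, blue), "fx", "fy", "cx", "cy" (pixels), "pose" (4x4, takes a point from camera to world coordinates). Camera axes: x right, y up, looking along -z (the intrinsics and any distortion apply to the point x, -y, -z); pixel columns grow to the right and rows downward; lengths in m; the calibration is good to about 2 mm. A picture is of the moment at which its call begins. There is no depth.
- env.close_job(): hands the job in; it is judged then, once.
Trained networks look in a picture, given as the dict that the camera call returned (one of the last four; its "shot" number tells which), for a name from the list of things; names that differ only in an ending like _2 or _b are one class to them, and where a whole thing is asked for, a point or a joint stands for the part that bears it (a point fixed in the world has none). Each returns a list of dicts, best first, with "conf" (0 to 1); they miss things now and then, are a little off and sometimes report something else, mostly with a low value. They report only what shows in the picture. A call takes as long as a camera call. They do not tell look-alikes from the thing itself.
- find_in(picture, target): "extent" ([left, top, width, height] in pixels, round what is visible of it).
- cut_out(picture, target): "mask" (420x560 bool, what is visible of it) and "extent" ([left, top, width, height] in pixels, round what is visible of it).
The state is a dict: "time_s": time; "qpos": joint angles; "joint_velocities": joint speeds; "joint_torque": joint torques, N m; "ee_pos": TCP position; "ee_rot": TCP orientation; "ft_force": force on the tool from outside, world axes, zero at the start; "torque": the same for the moment, N m; "opening": finger opening in m; "finger_force": force on a finger pad.
Only numpy, scipy, OpenCV 4.12 (cv2) and the standard library are available. Lean on these libraries where they do the work, as an engineer would, in place of code of your own. Each camera call takes 0.05 s, during which the arm holds its last target. There are 200 camera calls.

## Working session

There is one attempt and no reset: what is moved stays moved. The work goes in short steps, Python scripts to look and compute and a tool call to move; the robot and the scene stay as the last step left them, time stands still between calls to the robot, and variables do not carry over. Pictures are saved under pics/ and viewed, at most 10 in all, crops included, and the job is handed in when it is done.

Besides the shell and the picture viewer there is one more tool, called after "Request:" as name(argument=value, ...), one argument or row to a line, values as JSON. servo_tool: Moves the arm, as the interface text tells. Its arguments: {"type":"object","properties":{"rows":{"type":"array"},"force":{"type":"number"}},"required":["rows"]}

```bash
mkdir -p pics; cat > h.py <<'E'
import numpy as np, cv2
from plant import env, viewer, find_in, cut_out
N=["big_stopper_center","wide_bottle_mouth","small_stopper_center","narrow_bottle_mouth"]
def ray(s,u,v):
    P=np.array(s["pose"]); d=np.array([(u-s["cx"])/s["fx"],-(v-s["cy"])/s["fy"],-1.0])
    return P[:3,3],P[:3,:3]@d
def onz(s,u,v,z):
    o,d=ray(s,u,v); return o+d*(z-o[2])/d[2]
def proj(s,p):
    P=np.array(s["pose"]); c=P[:3,:3].T@(np.array(p)-P[:3,3]); return np.array([s["cx"]+s["fx"]*c[0]/-c[2], s["cy"]-s["fy"]*c[1]/-c[2]])
def tri(l):
    A=np.zeros((3,3));b=np.zeros(3)
    for o,d in l:
        d=d/np.linalg.norm(d);M=np.eye(3)-np.outer(d,d);A+=M;b+=M@o
    p=np.linalg.solve(A,b);return p
E
python3 - <<'E'
from h import *
for n in ("scene","top"):
    s=viewer.snapshot(n); cv2.imwrite(f"pics/{n}0.png",s["img"][:,:,::-1])
    print(n,{k:v for k,v in s.items() if k!="img"})
    for t in N:
        print(t,[(np.round(r["extent"]).tolist(),round(r["conf"],2)) for r in find_in(s,t)][:5])
print(env.state())
E
```

```text
scene {'fx': 449.10754918964847, 'fy': 449.10754918964847, 'cx': 278.70348961543226, 'cy': 218.56747604193123, 'pose': array([[-0.85986868, -0.36124762,  0.36072983,  0.86986103],
       [ 0.51048939, -0.61554051,  0.60042523,  0.49919166],
       [ 0.00514164,  0.7004356 ,  0.71369709,  0.7471728 ],
       [ 0.        ,  0.        ,  0.        ,  1.        ]]), 'shot': 1}
big_stopper_center [([261.0, 170.0, 26.0, 40.0], 0.97), ([196.0, 133.0, 25.0, 38.0], 0.9), ([230.0, 147.0, 26.0, 33.0], 0.56)]
wide_bottle_mouth [([228.0, 197.0, 40.0, 70.0], 0.88)]
small_stopper_center [([287.0, 275.0, 20.0, 30.0], 0.66)]
narrow_bottle_mouth [([340.0, 336.0, 52.0, 69.0], 0.68)]
top {'fx': 390.9347024652948, 'fy': 390.9347024652948, 'cx': 275.2066516294458, 'cy': 201.60289028174688, 'pose': array([[ 0.00768113,  0.98983417, -0.14201872,  0.39690303],
       [-0.99995471,  0.00680495, -0.00665415, -0.05002535],
       [-0.00562008,  0.1420634 ,  0.98984161,  1.03446306],
       [ 0.        ,  0.        ,  0.        ,  1.        ]]), 'shot': 2}
big_stopper_center [([309.0, 214.0, 26.0, 24.0], 0.95), 
[... 248 characters left out ...]
': 0.5, 'qpos': array([ 1.22948000e+00,  4.93618812e-01,  1.34553456e+00, -1.42334236e-05,
        1.30245710e+00, -9.54673103e-02]), 'joint_velocities': array([-4.75982663e-04,  4.85725993e-04, -1.50898564e-03,  2.94219126e-03,
        4.78784778e-04,  2.86480026e-05]), 'joint_torque': array([-7.67931524e-04, -8.78083706e+01, -3.82013798e+01,  7.06265098e-02,
        4.48756234e-02,  2.68772226e-06]), 'ee_pos': array([0.15209261, 0.60620723, 0.22189153]), 'ee_rot': array([ 3.85199863e-01,  3.11787837e+00, -3.19908688e-05]), 'ft_force': array([-0.21297292, -0.40055745,  0.04703823]), 'torque': array([ 0.03223106, -0.03207576,  0.01117451]), 'finger_force': 0.0, 'opening': 0.0912355621559548}
```

View pics/scene0.png

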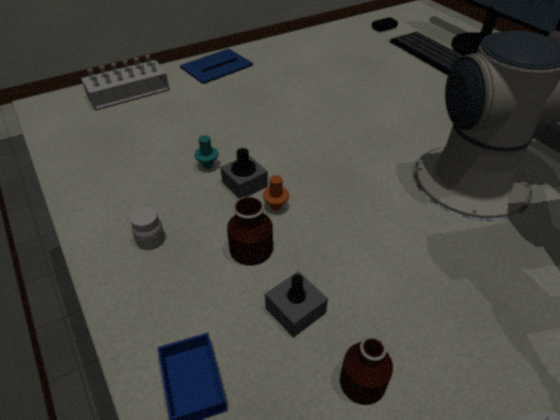

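View pics/top0.png

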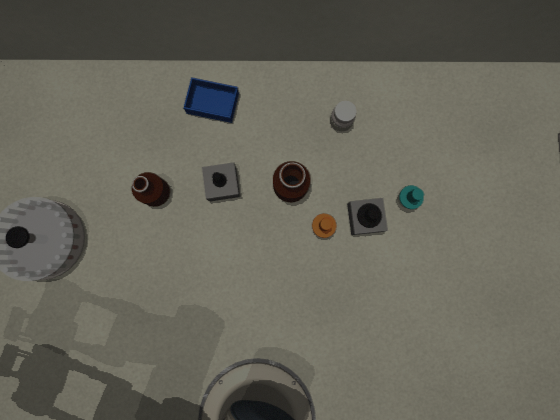

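The scene picture shows these things that could be taken for the big stopper:
- Black stopper in a grey block: scene (243,160), top (369,215).
- Orange look-alike: scene (276,193), top (325,226).
- Turquoise look-alike: scene (206,150), top (411,197).
- Small black stopper in the other block: scene (297,285), top (219,180).

I choose the black one at scene (243,160). The wide bottle's mouth is at scene (249,207), top (292,175).

```bash
cat > m.py <<'E'
from h import *
from scipy.optimize import least_squares
def circ(s,c,r):
    a=np.linspace(0,2*np.pi,72); return np.array([proj(s,c+np.array([r*np.cos(t),r*np.sin(t),0])) for t in a])
def box(pts): return np.r_[pts.min(0),pts.max(0)]
def comp(mask,u,v):
    n,l,st,c=cv2.connectedComponentsWithStats(mask.astype(np.uint8)); 
    k=min(range(1,n),key=lambda i:np.hypot(*(c[i]-[u,v]))+(1e3 if st[i,4]<40 else 0)); return l==k
E
python3 - <<'E'
from m import *
S={n:viewer.snapshot(n) for n in("scene","top")}
px={"scene":[(243,162),(249,207)],"top":[(369,215),(292,175)]}
tiles=[]
for n,s in S.items():
    for (u,v) in px[n]:
        x0,y0=u-30,v-30; c=s["img"][y0:y0+60,x0:x0+60]
        c=cv2.convertScaleAbs(c,alpha=2); tiles.append(cv2.resize(c,(300,300),interpolation=cv2.INTER_NEAREST))
    for t in N[:2]:
        for r in cut_out(s,t):
            m=r["mask"]; ys,xs=np.nonzero(m); print(n,t,round(r["conf"],2),np.round(r["extent"],1),xs.min(),xs.max(),ys.min(),ys.max(),m.sum(),s["img"][m].mean(0).round())
cv2.imwrite("pics/crop.png",np.vstack([np.hstack(tiles[:2]),np.hstack(tiles[2:])])[:,:,::-1])
E
```

```text
scene big_stopper_center 0.97 [263.  173.3  25.5  37. ] 264 288 175 210 595 [73. 38. 18.]
scene big_stopper_center 0.83 [229.  148.4  27.2  31.9] 231 255 148 176 492 [11. 10. 10.]
scene big_stopper_center 0.8 [196.4 133.7  24.6  34. ] 194 218 134 168 549 [22. 50. 47.]
scene wide_bottle_mouth 0.74 [225.1 194.8  46.1  70.7] 227 272 196 265 2539 [24. 13. 10.]
top big_stopper_center 0.84 [355.1 205.2  28.7  21.2] 358 381 204 226 428 [20. 19. 19.]
top big_stopper_center 0.66 [399.5 184.3  25.5  24.5] 399 423 185 208 464 [31. 80. 75.]
top big_stopper_center 0.6 [313.  214.7  21.4  20.9] 312 335 214 237 455 [114.  71.  33.]
top wide_bottle_mouth 0.8 [273.4 162.9  38.5  42.4] 273 310 161 201 1220 [45. 30. 25.]
```

View pics/crop.png

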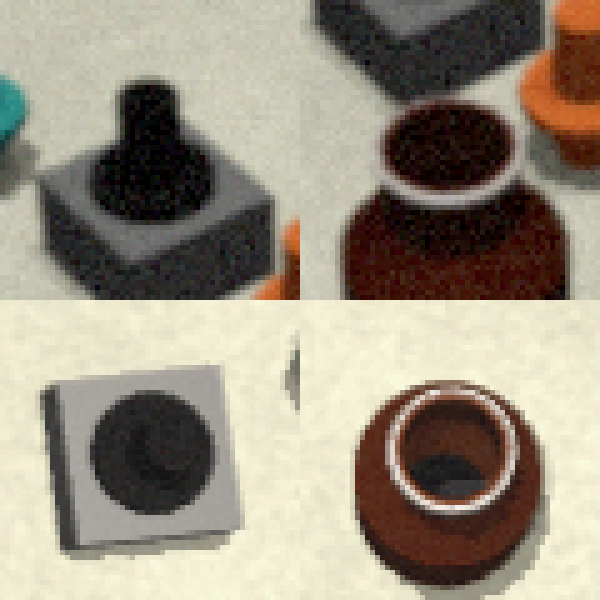

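The crop confirms the choice: a black stopper with wide collar in the grey block, and the open wide bottle with its white lip. I'll fit the collar, knob and rim outlines in both views.

```bash
python3 - <<'E'
from m import *
S={n:viewer.snapshot(n) for n in("scene","top")}
Z=np.array
def fs(p):
    c=p; r=[]
    s=S["scene"]; col=np.vstack([circ(s,c+[0,0,z],.031) for z in(-.009,-.001)]); kn=np.vstack([circ(s,c+[0,0,z],.015) for z in(.02,.045)])
    b=box(col);k=box(kn); r+=[b[0]-231.2,b[2]-255.3,b[3]-176.1,k[0]-236,k[2]-248.2,k[1]-147.5]
    s=S["top"]; b=box(np.vstack([circ(s,c+[0,0,z],.031) for z in(-.009,-.001)])); r+=list(b-Z([356.5,202.9,381.5,227.5]))
    return r
o=least_squares(fs,[.45,-.25,.065]); print("stopper",o.x.round(4),np.round(o.fun,1))
def fr(p):
    r=[]
    for n,b in(("scene",[233.9,195.9,263.5,218.3]),("top",[278.9,161.1,305.5,187.7])):
        r+=list(box(circ(S[n],p[:3],p[3]))-Z(b))
    return r
o=least_squares(fr,[.45,-.1,.13,.03]); print("rim",o.x.round(4),np.round(o.fun,1))
# block top yaw in top view: corners
s=S["top"]
for u,v in((349.5,261-60.5+.3),(383,197.5),(387,230),(352,234)): print(onz(s,u,v,.05).round(3))
for n,s in S.items():
    for q in N[2:]:
        print(q,n,[np.round(r["extent"],1) for r in find_in(s,q)][:2])
s=S["top"]
print("orange",onz(s,324,226,.05).round(3),"teal",onz(s,411,197,.05).round(3))
E
```

```text
stopper [ 0.5043 -0.2799  0.0575] [-1.   0.5  0.7 -0.4  0.6 -0.6 -0.2  0.1  0.1  0.3]
rim [ 0.5914 -0.0827  0.1258  0.031 ] [-1.4  0.2  0.2 -0.5 -0.2  1.1 -0.6  0.1]
[ 0.542 -0.232  0.05 ]
[ 0.551 -0.318  0.05 ]
[ 0.468 -0.325  0.05 ]
[ 0.457 -0.237  0.05 ]
small_stopper_center scene [array([284.6, 274.4,  20.7,  30. ])]
narrow_bottle_mouth scene [array([336.2, 338.5,  54.9,  66.7])]
small_stopper_center top [array([210.7, 173.4,  13.9,  10.5])]
narrow_bottle_mouth top [array([272. , 163.4,  41.1,  37.6])]
orange [ 0.477 -0.167  0.05 ] teal [ 0.552 -0.389  0.05 ]
```

Request:
servo_tool(
  rows=[
    [[0,0,0],[0,0,6.9],91],
    [[0,0,0],[0,0,6.9],91],
    [[0,0,0],[0,0,6.9],91],
    [[0,0,0],[0,0,6.9],91],
    [[0,0,0],[0,0,6.9],91],
    [[0,0,0],[0,0,6.9],91],
    [[0,0,0],[0,0,6.9],91],
    [[0,0,0],[0,0,6.9],91],
    [[0,0,0],[0,0,6.9],91],
    [[0,0,0],[0,0,6.9],91],
    [[0,0,0],[0,0,6.9],91],
    [[0,0,0],[0,0,0],91],
  ],
)

```text
time_s: 2.1
ee_pos: [0.1521, 0.6062, 0.2219]
ee_rot: [2.228, 2.214, 0.0]
ft_force: [0.9, -0.9, -0.8]
opening: 0.0911
finger_force: 0.0
```

Request:
servo_tool(
  rows=[
    [[-15,10,0],[0,0,0],91],
    [[-30,22,0],[0,0,0],91],
    [[-30,22,0],[0,0,0],91],
    [[-30,22,0],[0,0,0],91],
    [[-30,22,0],[0,0,0],91],
    [[-30,22,0],[0,0,0],91],
    [[-30,22,0],[0,0,0],91],
    [[-30,22,0],[0,0,0],91],
    [[-30,22,0],[0,0,0],91],
    [[-30,22,0],[0,0,0],91],
    [[-30,22,0],[0,0,0],91],
    [[-30,22,0],[0,0,0],91],
  ],
)

```text
time_s: 3.1
ee_pos: [0.405, 0.2597, 0.2222]
ee_rot: [2.215, 2.227, 0.001]
ft_force: [-0.1, 1.0, -0.1]
opening: 0.0909
finger_force: 0.0
```

Request:
servo_tool(
  rows=[
    [[-30,6,0],[0,0,0],91],
    [[-30,6,0],[0,0,0],91],
    [[-30,6,0],[0,0,0],91],
    [[-30,6,0],[0,0,0],91],
    [[-30,6,0],[0,0,0],91],
    [[-30,6,0],[0,0,0],91],
    [[-30,6,0],[0,0,0],91],
    [[-30,6,0],[0,0,0],91],
    [[-30,6,0],[0,0,0],91],
    [[-30,6,0],[0,0,0],91],
    [[-30,6,0],[0,0,0],91],
    [[-30,6,0],[0,0,0],91],
  ],
)

```text
time_s: 4.1
ee_pos: [0.4764, -0.1003, 0.2221]
ee_rot: [2.215, 2.227, 0.0]
ft_force: [0.5, -0.1, -0.1]
opening: 0.0912
finger_force: 0.0
```

Request:
servo_tool(
  rows=[
    [[-30,5,0],[0,0,0],91],
    [[-30,5,0],[0,0,0],91],
    [[-30,5,0],[0,0,0],91],
    [[-30,5,0],[0,0,0],91],
    [[-30,5,0],[0,0,0],91],
    [[-20,3,0],[0,0,0],91],
    [[-10,0,0],[0,0,0],91],
    [[0,0,0],[0,0,0],91],
    [[0,0,0],[0,0,0],91],
  ],
)

```text
time_s: 4.85
ee_pos: [0.504, -0.2782, 0.2217]
ee_rot: [-2.219, -2.223, -0.0]
ft_force: [0.2, 0.1, 0.1]
opening: 0.091
finger_force: 0.0
```

```bash
python3 - <<'E'
from h import *
t=[]
for n in("scene","top"):
    s=viewer.snapshot(n)
    u,v=np.round(proj(s,[.504,-.28,.12])).astype(int)
    x0,y0=max(u-60,0),max(v-80,0)
    c=cv2.convertScaleAbs(s["img"][y0:y0+150,x0:x0+100],alpha=2)
    t.append(cv2.resize(c,(400,600),interpolation=cv2.INTER_NEAREST)); print(n,x0,y0)
cv2.imwrite("pics/above.png",np.hstack(t)[:,:,::-1])
print(env.state()["ee_pos"],env.state()["ee_rot"])
E
```

```text
scene 182 65
top 316 132
[ 0.50412086 -0.27740578  0.22195537] [-2.21861828e+00 -2.22348918e+00 -2.03954724e-04]
```

View pics/above.png

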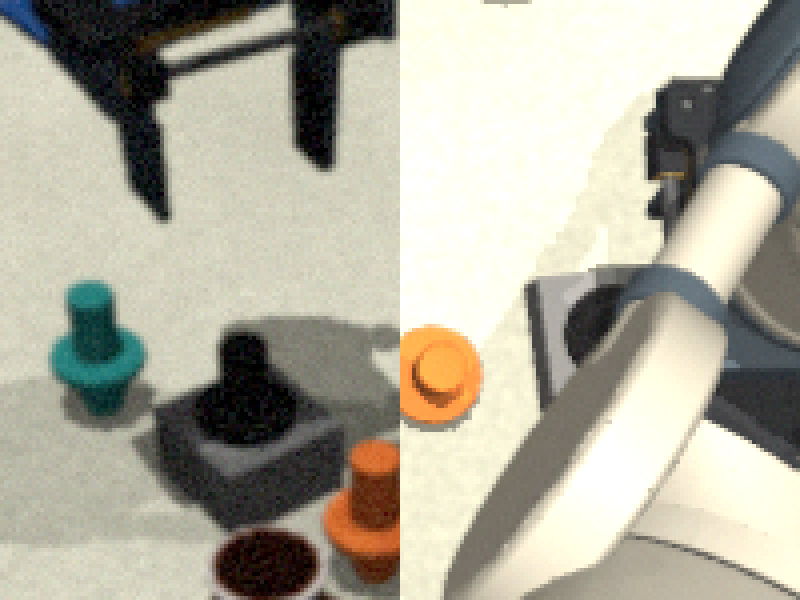

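The scene picture shows the fingers straddling the black stopper's knob at crop (245,350), clear of the orange and turquoise look-alikes. Descending.

Request:
servo_tool(
  rows=[
    [[-2,0,15],[0,0,0],91],
    [[0,0,25],[0,0,0],91],
    [[0,0,25],[0,0,0],91],
    [[0,0,25],[0,0,0],91],
    [[0,0,20],[0,0,0],91],
    [[0,0,15],[0,0,0],91],
    [[0,0,10],[0,0,0],91],
    [[0,0,8],[0,0,0],91],
    [[0,0,5],[0,0,0],91],
    [[0,0,0],[0,0,0],91],
    [[0,0,0],[0,0,0],91],
  ],
)

```text
time_s: 5.87
ee_pos: [0.5046, -0.2807, 0.0744]
ee_rot: [2.22, 2.222, 0.0]
ft_force: [-0.4, -0.2, 0.6]
opening: 0.0913
finger_force: 0.0
```

Request:
servo_tool(
  rows=[
    [[0,0,0],[0,0,0],60],
    [[0,0,0],[0,0,0],45],
    [[0,0,0],[0,0,0],38],
    [[0,0,0],[0,0,0],34],
    [[0,0,0],[0,0,0],30],
    [[0,0,0],[0,0,0],26],
    [[0,0,0],[0,0,0],20],
    [[0,0,0],[0,0,0],20],
    [[0,0,0],[0,0,0],20],
    [[0,0,0],[0,0,0],20],
    [[0,0,0],[0,0,0],20],
    [[0,0,0],[0,0,0],20],
  ],
  force=20,
)

```text
time_s: 6.87
ee_pos: [0.5044, -0.2807, 0.0739]
ee_rot: [2.221, 2.222, 0.0]
ft_force: [-0.6, -0.3, -0.9]
opening: 0.0299
finger_force: 20.0
```

Request:
servo_tool(
  rows=[
    [[0,0,-4],[0,0,0],20],
    [[0,0,-8],[0,0,0],20],
    [[0,0,-12],[0,0,0],20],
    [[0,0,-16],[0,0,0],20],
    [[0,0,-20],[0,0,0],20],
    [[0,0,-20],[0,0,0],20],
    [[0,0,-20],[0,0,0],20],
    [[0,0,-20],[0,0,0],20],
    [[0,0,-18],[0,0,0],20],
    [[0,0,-10],[0,0,0],20],
    [[0,0,-4],[0,0,0],20],
    [[0,0,0],[0,0,0],20],
  ],
  force=30,
)

```text
time_s: 7.87
ee_pos: [0.5045, -0.2808, 0.2267]
ee_rot: [2.22, 2.221, 0.0]
ft_force: [-0.1, 0.3, -1.4]
opening: 0.0297
finger_force: 30.0
```

```bash
python3 - <<'E'
from h import *
s=viewer.snapshot("scene"); print(env.state()["ee_pos"],env.state()["ft_force"])
e=env.state()["ee_pos"]; u,v=np.round(proj(s,e)).astype(int); print(u,v)
x0,y0=max(u-50,0),max(v-40,0); print(x0,y0)
c=cv2.convertScaleAbs(s["img"][y0:y0+120,x0:x0+120],alpha=2)
cv2.imwrite("pics/lift.png",cv2.resize(c,None,fx=5,fy=5,interpolation=cv2.INTER_NEAREST)[:,:,::-1])
E
```

```text
[ 0.50418577 -0.28056623  0.22567248] [ 0.54591119  0.07360922 -1.19724748]
239 105
189 65
```

View pics/lift.png

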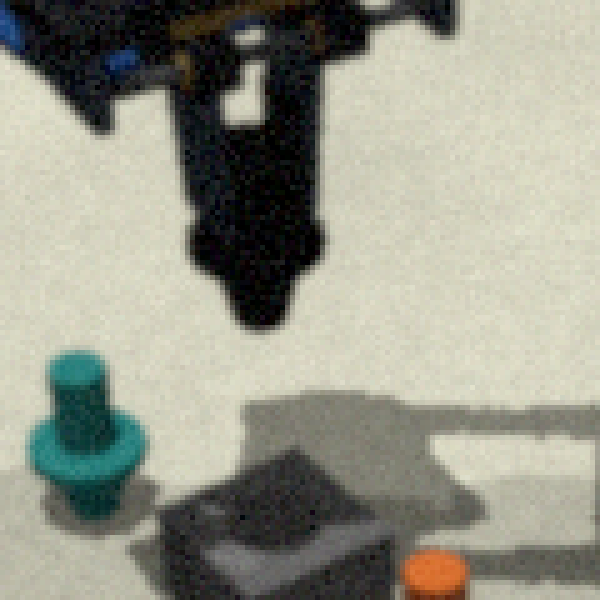

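The stopper hangs upright in the jaws, clear of its block (crop 255,240). Carrying it over to the wide bottle.

Request:
servo_tool(
  rows=[
    [[8,3,0],[0,0,0],20],
    [[16,7,0],[0,0,0],20],
    [[22,10,0],[0,0,0],20],
    [[26,12,0],[0,0,0],20],
    [[26,12,0],[0,0,0],20],
    [[26,12,0],[0,0,0],20],
    [[26,11,0],[0,0,0],20],
    [[22,10,0],[0,0,0],20],
    [[16,7,0],[0,0,0],20],
    [[8,3,0],[0,0,0],20],
    [[0,0,0],[0,0,0],20],
    [[0,0,0],[0,0,0],20],
  ],
)

```text
time_s: 8.92
ee_pos: [0.5908, -0.0846, 0.2253]
ee_rot: [-2.22, -2.222, 0.001]
ft_force: [-0.0, -0.1, -0.5]
opening: 0.0299
finger_force: 30.0
```

```bash
cat > look.py <<'E'
from m import *
import sys
e=env.state()["ee_pos"]; print(e,env.state()["ft_force"])
t=[]
for n in("scene","top"):
    s=viewer.snapshot(n); im=s["img"].copy()
    u,v=np.round(proj(s,[.591,-.083,.16])).astype(int); x0,y0=max(u-40,0),max(v-60,0)
    c=cv2.resize(cv2.convertScaleAbs(im[y0:y0+120,x0:x0+80],alpha=2),(400,600),interpolation=cv2.INTER_NEAREST)
    c=np.ascontiguousarray(c)
    if len(sys.argv)<3:
      for p,r,col in(([.5914,-.0827,.1285],.031,(0,255,0)),(e-[0,0,.024],.031,(255,0,0)),(e-[0,0,.06],.012,(255,0,0))):
        q=((circ(s,np.array(p),r)+.5-[x0,y0])*5).astype(np.int32); cv2.polylines(c,[q],True,col,1)
    t.append(c); print(n,x0,y0)
cv2.imwrite(f"pics/{sys.argv[1]}.png",np.hstack(t)[:,:,::-1])
E
python3 look.py over
```

```text
[ 0.59083708 -0.08463965  0.2252589 ] [-0.01490333 -0.08523295 -0.54469911]
scene 207 134
top 252 112
```

View pics/over.png

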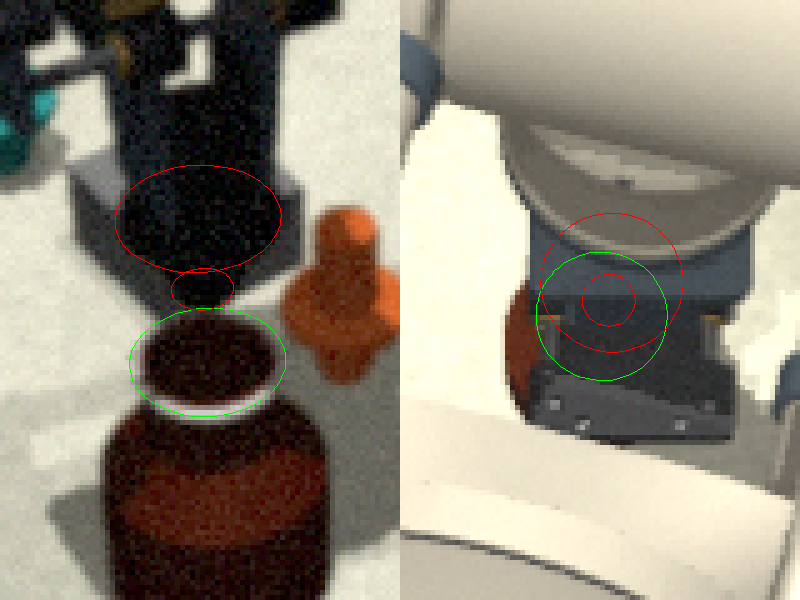

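The view shows the plug (left crop 200,290) above the open mouth (208,360); the two projected axes nearly coincide. I'll refine the rim centre with an ellipse fit before lowering.

```bash
python3 - <<'E'
from m import *
S={n:viewer.snapshot(n) for n in("scene","top")}
L=[];out={}
for n,(u,v) in {"scene":(248.5,207),"top":(292,174.5)}.items():
    im=cv2.imread(f"pics/{n}0.png").astype(float); g=im.min(2) # white: high blue/min channel vs brown
    pts=[]
    for a in np.linspace(0,2*np.pi,180,endpoint=False):
        # ridge along radial within 9..17 px : highest whiteness
        r=np.arange(9,17.1,.25) if n=="top" else np.arange(.75,1.25,.02)
        ax,ay=(1,1) if n=="top" else (13.8,10.3)
        X=(u+r*ax*np.cos(a)).astype(np.float32)[None];Y=(v+r*ay*np.sin(a)).astype(np.float32)[None]
        w=cv2.remap(g.astype(np.float32),X,Y,cv2.INTER_LINEAR)[0]
        k=w.argmax()
        if 0<k<len(w)-1: pts.append((X[0,k],Y[0,k]))
    e=cv2.fitEllipse(np.array(pts,np.float32)); out[n]=e
    print(n,len(pts),e, onz(S[n],*e[0],.13).round(4)); L.append(ray(S[n],*e[0]))
print(tri(L))
E
```

```text
scene 145 ((248.01211547851562, 205.87142944335938), (20.636075973510742, 30.837947845458984), 84.50031280517578) [ 0.5923 -0.0811  0.13  ]
top 154 ((292.29986572265625, 172.31773376464844), (25.31364631652832, 28.208026885986328), 3.8237204551696777) [ 0.5968 -0.0838  0.13  ]
[ 0.59451387 -0.08223377  0.1308471 ]
```

```bash
python3 - <<'E'
from m import *
S={n:viewer.snapshot(n) for n in("scene","top")}
for z in(.126,.13): print(z,onz(S["scene"],248.7,207.1,z).round(4),onz(S["top"],292.2,174.4,z).round(4))
print(tri([ray(S["scene"],248.7,207.1),ray(S["top"],292.2,174.4)]))
# collar of held stopper in scene: dark row profile not separable; stopper initial position per view at z of collar
print(onz(S["top"],369,215.2,.054).round(4))
# tool-tip consistency: plug bottom centre predicted vs seen
e=env.state()["ee_pos"]; print(e, ((proj(S["scene"],e-[0,0,.06])+.5)-[207,134])*5)
E
```

```text
0.126 [ 0.591 -0.081  0.126] [ 0.5927 -0.0837  0.126 ]
0.13 [ 0.5928 -0.0773  0.13  ] [ 0.5918 -0.0836  0.13  ]
[ 0.59165537 -0.08288375  0.12517787]
[ 0.5046 -0.2798  0.054 ]
[ 0.59104411 -0.08541319  0.22595981] [201.16262814 286.75965348]
```

Request:
servo_tool(
  rows=[
    [[0,1,4],[0,0,0],20],
    [[0,0,8],[0,0,0],20],
    [[0,0,10],[0,0,0],20],
    [[0,0,10],[0,0,0],20],
    [[0,0,8],[0,0,0],20],
    [[0,0,6],[0,0,0],20],
    [[0,0,4],[0,0,0],20],
    [[0,0,0],[0,0,0],20],
    [[0,0,0],[0,0,0],20],
  ],
)

```text
time_s: 9.97
ee_pos: [0.5923, -0.0846, 0.1758]
ee_rot: [-2.221, -2.222, 0.0]
ft_force: [-0.1, 0.0, -1.6]
opening: 0.0293
finger_force: 30.0
```

```bash
python3 look.py enter x
```

```text
[ 0.59231886 -0.08464372  0.17584558] [-0.1380322   0.04163785 -1.63503161]
scene 207 134
top 252 112
```

View pics/enter.png

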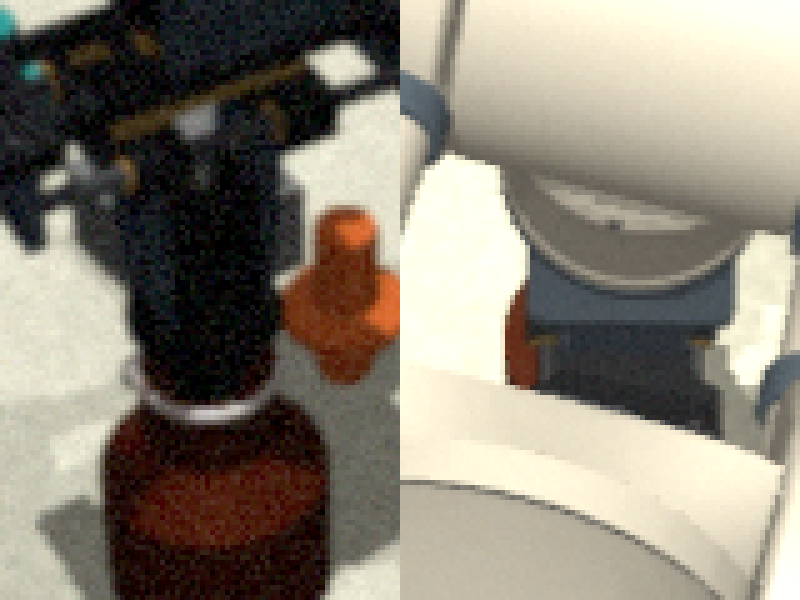

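The plug is inside the neck (left crop 205,385) and the bottle has not moved. Lowering slowly.

Request:
servo_tool(
  rows=[
    [[0,0,3],[0,0,0],20],
    [[0,0,3],[0,0,0],20],
    [[0,0,3],[0,0,0],20],
    [[0,0,3],[0,0,0],20],
    [[0,0,2],[0,0,0],20],
    [[0,0,1],[0,0,0],20],
    [[0,0,1],[0,0,0],20],
    [[0,0,0],[0,0,0],20],
    [[0,0,0],[0,0,0],20],
    [[0,0,0],[0,0,0],20],
  ],
)

```text
time_s: 10.9
ee_pos: [0.5923, -0.0847, 0.16]
ee_rot: [2.221, 2.222, 0.0]
ft_force: [-0.4, -0.2, -1.6]
opening: 0.0298
finger_force: 30.0
```

Request:
servo_tool(
  rows=[
    [[0,0,1],[0,0,0],20],
    [[0,0,1],[0,0,0],20],
    [[0,0,1],[0,0,0],20],
    [[0,0,0],[0,0,0],20],
    [[0,0,0],[0,0,0],20],
    [[0,0,0],[0,0,0],20],
  ],
)

```text
time_s: 11.4
ee_pos: [0.5923, -0.0847, 0.1569]
ee_rot: [2.221, 2.222, 0.0]
ft_force: [1.2, -0.6, -0.8]
opening: 0.0294
finger_force: 30.0
```

Request:
servo_tool(
  rows=[
    [[0,0,1],[0,0,0],20],
    [[0,0,0],[0,0,0],20],
    [[0,0,1],[0,0,0],20],
    [[0,0,0],[0,0,0],20],
    [[0,0,0],[0,0,0],20],
    [[0,0,0],[0,0,0],20],
  ],
)

```text
time_s: 11.9
ee_pos: [0.5923, -0.0846, 0.1549]
ee_rot: [2.221, 2.222, 0.0]
ft_force: [0.0, 0.1, -0.8]
opening: 0.0296
finger_force: 30.0
```

Request:
servo_tool(
  rows=[
    [[0,0,0.5],[0,0,0],20],
    [[0,0,0],[0,0,0],20],
    [[0,0,0],[0,0,0],20],
    [[0,0,0],[0,0,0],20],
  ],
)

```text
time_s: 12.23
ee_pos: [0.5923, -0.0846, 0.1544]
ee_rot: [-2.221, -2.222, 0.0]
ft_force: [-0.1, 0.4, -0.8]
opening: 0.0296
finger_force: 30.0
```

Request:
servo_tool(
  rows=[
    [[0,0,0.5],[0,0,0],20],
    [[0,0,0],[0,0,0],20],
    [[0,0,0],[0,0,0],20],
    [[0,0,0],[0,0,0],20],
  ],
)

```text
time_s: 12.57
ee_pos: [0.5922, -0.0846, 0.1539]
ee_rot: [-2.221, -2.222, 0.0]
ft_force: [-0.2, 0.7, -0.2]
opening: 0.0292
finger_force: 30.0
```

Request:
servo_tool(
  rows=[
    [[0,0,0.5],[0,0,0],20],
    [[0,0,0],[0,0,0],20],
    [[0,0,0],[0,0,0],20],
  ],
)

```text
time_s: 12.82
ee_pos: [0.5923, -0.0847, 0.1538]
ee_rot: [2.221, 2.222, 0.0]
ft_force: [-0.5, 1.2, 6.4]
opening: 0.0297
finger_force: 30.0
```

Request:
servo_tool(
  rows=[
    [[0,0,0.5],[0,0,0],20],
    [[0,0,0],[0,0,0],20],
    [[0,0,0],[0,0,0],20],
  ],
)

```text
time_s: 13.07
ee_pos: [0.5923, -0.0847, 0.1537]
ee_rot: [2.221, 2.221, 0.0]
ft_force: [-4.2, 0.2, 12.5]
opening: 0.0297
finger_force: 30.0
```

The collar rests on the rim: contact at TCP z 0.1538, against 0.154 expected. I'll relieve the press and let go.

Request:
servo_tool(
  rows=[
    [[0,0,-0.8],[0,0,0],20],
    [[0,0,0],[0,0,0],20],
    [[0,0,0],[0,0,0],31],
    [[0,0,0],[0,0,0],34],
    [[0,0,0],[0,0,0],40],
    [[0,0,0],[0,0,0],50],
    [[0,0,0],[0,0,0],60],
    [[0,0,0],[0,0,0],70],
    [[0,0,0],[0,0,0],70],
    [[0,0,0],[0,0,0],70],
  ],
)

```text
time_s: 13.9
ee_pos: [0.5923, -0.0846, 0.1537]
ee_rot: [-2.221, -2.222, -0.0]
ft_force: [0.6, 0.1, -0.3]
opening: 0.069
finger_force: 0.0
```

Request:
servo_tool(
  rows=[
    [[0,0,-5],[0,0,0],70],
    [[0,0,-10],[0,0,0],70],
    [[0,0,-20],[0,0,0],70],
    [[0,0,-25],[0,0,0],70],
    [[0,0,-25],[0,0,0],70],
    [[0,0,-25],[0,0,0],70],
    [[-25,0,-5],[0,0,0],70],
    [[-35,0,0],[0,0,0],70],
    [[-35,0,0],[0,0,0],70],
    [[-35,0,0],[0,0,0],70],
    [[-35,0,0],[0,0,0],70],
    [[-30,0,0],[0,0,0],70],
  ],
)

```text
time_s: 14.9
ee_pos: [0.592, -0.282, 0.2699]
ee_rot: [2.221, 2.22, 0.0]
ft_force: [1.3, -0.3, -0.1]
opening: 0.0698
finger_force: 0.0
```

```bash
python3 look.py done x
```

```text
[ 0.59204489 -0.28195971  0.26991214] [ 1.25128234 -0.30553121 -0.11196006]
scene 207 134
top 252 112
```

View pics/done.png

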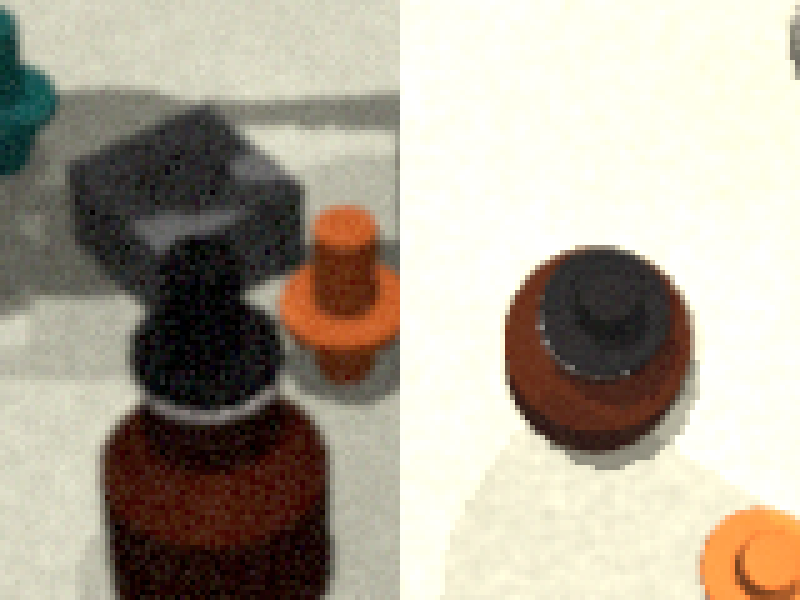

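The big stopper sits upright in the wide bottle with its collar flat on the rim (left crop 207,350; right crop 605,315). The bottle is where it was, and the robot is clear.

```bash
python3 -c "
from plant import env
print(env.close_job())"
```

```text
the job is handed in; nothing more can be done
None
```

The job is handed in: the big stopper is in the wide-necked bottle with its collar on the rim, both upright and in place, and I touched nothing else.

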